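# Open the double-latched lid of a vacuum packer

### The arm

A 7-joint arm with a two-finger parallel gripper is mounted at the origin on the work surface. World frame = base frame: x ahead of the robot, y to its left, z up, the work surface at z = 0. Lengths are in m, angles in rad, forces in N, time in s.
With the tool pointing down it reaches from about 0.375 to 0.925 m from the base axis. Payload 3.1 kg.
Tool frame: the origin (TCP) lies between the finger pads; the fingertips stand 19 mm ahead of it and the grasp point (between the pads) is the TCP; z points along the fingers, y is the line along which they close (so a half turn about z gives the same grasp; the last joint's range is limited). The gripper opens to 85 mm and grips with 20 to 120 N. Pads are 22 mm wide; open, the fingers measure 114 mm over their backs; the gripper's body (76 mm by 85 mm) begins 54 mm behind the grasp point. The pads swing forward as they close: fully open they stand 13 mm farther back than shut.
Start: joints at [-1.419, 0.383, 0.044, 1.598, -0.018, 1.161, -0.05], TCP at [0.161, 0.63, 0.25] pointing down, gripper open.
Joint ranges: [-2.61, 2.61], [-0.41, 2.15], [-1.48, 1.57], [0, 2.5], [-1.57, 4.71], [0.05, 1.97], [-2.85, 2.85]. Speed limits (rad/s): [2.79, 2.79, 3.14, 3.14, 3.14, 3.14, 3.14].

### API

Orientations are given as a unit quaternion [x, y, z, w].
In Python, from bench import move_ptp, movel, move_j, move_gripper, pause, inverse_kinematics, read_camera, camera_params, MotionError, sign_off, look_for, tip_of, read_time_s, read_qpos, read_joint_vel, read_effort, read_eef_pos, read_tcp_rot, read_ft_force, read_ft_torque, read_finger_gap, read_grasp_force gives the robot as it stands. Calls block until the motion is done:
- move_ptp(position, orientation): joint-space move of the TCP to a pose.
- movel(position, orientation=None, speed=0.15): straight line of the TCP; orientation=None keeps the orientation; speed is the mean speed in m/s.
- move_j(angles): joint-space move.
- move_gripper(opening, effort=None): finger opening in m; effort is the grip in N (None keeps the last); returns when the fingers have stopped.
- pause(seconds).
- inverse_kinematics(position, orientation): joint angles nearest the present ones, or None.
- read_camera(name): name is "side" or "top"; returns the picture (384x512x3 uint8, red, green, blue); there is no depth.
- camera_params(name): a dict with "K" (3x3 intrinsics, pixels), "camera_from_world" (4x4, takes a point from world to camera coordinates). Camera axes: x right, y down, z forward; pixel columns grow to the right and rows downward; lengths in m; the calibration is good to about 2 mm. A picture is of the moment at which its call begins. camera_params takes no time and is no camera call.
A pose or a line that the arm cannot do raises MotionError and nothing moves.
- sign_off(): hands the job in; it is judged then, once.
Trained networks look in the newest picture that a camera, given by its name, has taken for a name from the list of things; names that differ only in an ending like _2 or _b are one class to them, and where a whole thing is asked for, a point or a joint stands for the part that bears it (a point fixed in the world has none). Each returns a list of dicts, best first, with "confidence" (0 to 1); they miss things now and then, are a little off and sometimes report something else, mostly with a low value. They report only what shows in the picture. A call takes as long as a camera call.
- look_for(camera, name): "at" ([column, row] in pixels, amid what is visible of it).
- tip_of(camera, name): "at" ([column, row] in pixels: a listed point, or the origin of a listed thing).
Readings, each from a call of its own:
- read_time_s(): time.
- read_qpos(): joint angles.
- read_joint_vel(): joint speeds.
- read_effort(): joint torques, N m.
- read_eef_pos(): TCP position.
- read_tcp_rot(): TCP orientation.
- read_ft_force(): force on the tool from outside, world axes, zero at the start.
- read_ft_torque(): the same for the moment, N m.
- read_finger_gap(): finger opening in m.
- read_grasp_force(): force on a finger pad.
Only numpy, scipy, OpenCV 4.12 (cv2) and the standard library are available. Lean on these libraries where they do the work, as an engineer would, in place of code of your own. Each camera call takes 0.05 s, during which the arm holds its last target. There are 200 camera calls.

### The job

Open the lid of the countertop vacuum packer: slide its side bolt fully open, raise the lid slightly, as far as the hidden safety catch lets it, and let it stand there; then reach under the raised front lip, find the catch and push it aside to free the lid, and swing the lid up past 50 degrees and leave it standing open. Be gentle: never load the catch, by pushing it or by pulling the lid against it, with more than 35 N, and leave the turntable, bowl and jar where they are.

Things in the scene. Friction and masses are not known exactly. Their poses are not given: they have to be found in the camera images.
- packer: Stainless countertop vacuum packer, fixed to the table. Origin on the table under the housing; x points to its back (away from the robot at yaw 0), y to its left, z up. Housing 260 (x -120 to +140) by 320 (y +-160) by 110 mm high, front face at x = -120. The lid, an 8 mm plate on top (upper face z = 119 when shut), overhangs the front by 30 mm to x = -150.
- lid (a joint): Lid angle in rad: 0 shut, grows as the front rises, 1.2 at most. The hinge is stiff: the lid stays at any angle; raising it by the handle takes about 6 to 8 N.
- lid_handle (a point): Middle of the lid's handle: a round dark bar 12 mm thick, 110 mm long along the packer's y, on two posts, its centre 45 mm above the lid's upper face, 245 mm in front of and 53 mm above the hinge line when shut.
- lid_hinge (a point): Middle of the hinge line (parallel to the packer's y) at the rear top edge of the housing (packer x = +130), 110 mm above the table; the frame turns with the lid.
- lid_lip (a point): Middle of the lower edge of the lid's front skirt; moves with the lid. The skirt is 320 mm long along y, 4 mm thick (packer x -150 to -146), hangs to z = 87 when shut and then covers the catch. The catch holds the lid at some angle between 0.20 and 0.28 rad; the skirt is then 54 to 77 mm higher and a fingertip tilted forward 30 to 45 degrees fits below it.
- bolt (a joint): Travel of the side bolt in m: 0 shut (its flat tongue lies 14 mm over the lid's right edge), 0.025 fully open; it slides towards the packer's -y (its right) against about 4 N and stays where it is left. The lid is free of it from about 0.016.
- bolt_knob (a point): Centre (half-way up) of the bolt's black knob: upright round knob 16 mm thick, 34 mm high, on the flat bolt (9 mm above the lid's upper face at its foot), at the packer's right edge; moves with the bolt.
- turntable: Bystander: white cake turntable, 180 mm wide, 62 mm high, left of the packer; origin under its centre. To be left alone.
- bowl: Bystander: steel bowl, 120 mm wide, 60 mm high, right of the packer; origin under its centre. To be left alone.
- jar: Bystander: glass jar, 64 mm wide, 100 mm high, to the right in front of the packer; origin under its centre. To be left alone.
- catch_slot (a point): Fixed point in the middle (y = 0) of the black slot in the packer's front face, x = -120, z = 100, axes as the packer's. Out of the slot, behind the skirt, stands the safety catch: an upright flat tab 8 mm thick (y), 26 mm high (centre 90 to 100 above the table), out to x = -144. Its y is unknown, from -40 to +40 mm: find it by feel or sight.
- catch_pivot_line (a point): Point at packer x = -110, y = 0, z = 100; the tab's upright pivot is at this x and z, at the tab's own unknown y. Pushed near its tip towards +y against 3 to 6 N, the tab turns 0.65 rad (tip moves 20 mm in y) to a hard stop and stays there; the hook lets go only in the last fifth of that travel. Towards -y it does not give.

How it is judged:
On the way, in this order (a step that is already met when the one before it is completed fails the run):
1. the bolt is slid open (at least 20 of 25 mm) with the lid still down (value of joint bolt above 0.02 m and value of joint lid below 0.05 rad), for 0.1 s.
2. the lid is raised slightly, no further than the catch lets it, and stands there let go (value of joint lid between 0.14 and 0.32 rad and contact force between the fingers and packer below 0.1 N), for 0.2 s.
At the end, for the whole second after the job is handed in: the lid stands open by more than 0.87 rad (50 degrees) and at rest, the bolt still open by more than 20 of its 25 mm (value of joint lid above 0.87 rad and velocity of joint lid between -0.05 and 0.05 rad/s and value of joint bolt above 0.02 m); the robot touches nothing.
It fails at once if the safety catch is pushed with more than 35 N (contact force between the fingers and catch above 35 N).
It fails at once if the lid is wrenched up against the safety catch with more than 35 N (contact force between lid and catch above 35 N).
It fails at once if a bystander is moved by more than 30 mm (distance of any of turntable, bowl, jar from where it was at the start of the episode above 0.03 m).
It fails at once if a bystander is tipped over (angle between any of turntable, bowl, jar's own z axis and vertical above 0.5 rad).
It also fails if it takes over 72 s, if anything falls off the work surface, if the arm or the gripper's body presses on something with over 40 N, if the wrist force passes 120 N, or if a joint passes its speed limit or range.

## Working session

There is one attempt and no reset: what is moved stays moved. The work goes in short steps, each a Python script; the robot and the scene stay as the last script left them, time stands still between calls to the robot, and variables do not carry over. Pictures are saved under pics/ and viewed, at most 10 in all, crops included, and the job is handed in when it is done.

```bash
mkdir -p pics; ls; cat > m.py <<'E'
import numpy as np
from bench import *
E
python3 - <<'E'
from m import *
import cv2
for c in ("side","top"):
    im=read_camera(c); cv2.imwrite(f"pics/{c}0.png",im[:,:,::-1])
    p=camera_params(c); print(c,np.round(p["K"],1).tolist(),np.round(p["camera_from_world"],3).tolist())
    for n in ["packer","lid_handle","lid_hinge","lid_lip","bolt_knob","catch_slot","catch_pivot_line","jar","bowl","turntable"]:
        r=tip_of(c,n); print(n,[(np.round(d["at"],1).tolist(),round(d["confidence"],2)) for d in r[:2]])
print(read_time_s())
E
```

```text
pics
side [[354.3, 0.0, 250.1], [0.0, 354.3, 185.1], [0.0, 0.0, 1.0]] [[-1.0, -0.013, 0.004, 0.567], [-0.012, 0.701, -0.713, 0.079], [0.006, -0.713, -0.701, 1.067], [0.0, 0.0, 0.0, 1.0]]
packer [([231.3, 212.3], 0.84)]
lid_handle []
lid_hinge [([183.1, 187.0], 0.58)]
lid_lip [([287.6, 188.7], 0.62)]
bolt_knob [([254.4, 139.6], 0.52)]
catch_slot [([276.2, 186.5], 0.63)]
catch_pivot_line [([270.9, 185.3], 0.89)]
jar [([288.7, 146.4], 0.71), ([255.4, 304.2], 0.47)]
bowl [([241.7, 145.8], 0.73), ([251.9, 140.0], 0.5)]
turntable [([254.9, 304.6], 0.66), ([275.2, 186.6], 0.23)]
top [[370.0, 0.0, 254.0], [0.0, 370.0, 190.3], [0.0, 0.0, 1.0]] [[0.02, -1.0, 0.017, -0.009], [-0.999, -0.021, -0.05, 0.576], [0.05, -0.016, -0.999, 1.215], [0.0, 0.0, 0.0, 1.0]]
packer [([254.4, 177.7], 0.57)]
lid_handle [([253.9, 212.0], 0.6)]
lid_hinge [([249.3, 132.2], 0.73), ([316.2, 198.2], 0.45)]
lid_lip []
bolt_knob [([316.7, 196.1], 0.47)]
catch_slot [([253.0, 214.6], 0.65)]
catch_pivot_line [([258.0, 222.0], 0.69), ([255.0, 210.8], 0.64)]
jar [([343.7, 236.3], 0.69)]
bowl [([348.6, 182.9], 0.94)]
turntable [([159.2, 195.4], 0.97)]
1.1
```

```bash
python3 - <<'E'
import cv2
a=cv2.imread("pics/top0.png")[90:290,110:400]; cv2.imwrite("pics/top0c.png",cv2.resize(a,None,fx=2.7,fy=2.7,interpolation=cv2.INTER_CUBIC))
a=cv2.imread("pics/side0.png")[100:340,130:350]; cv2.imwrite("pics/side0c.png",cv2.resize(a,None,fx=2.5,fy=2.5,interpolation=cv2.INTER_CUBIC))
E
```

```text
(no output)
```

View pics/top0c.png

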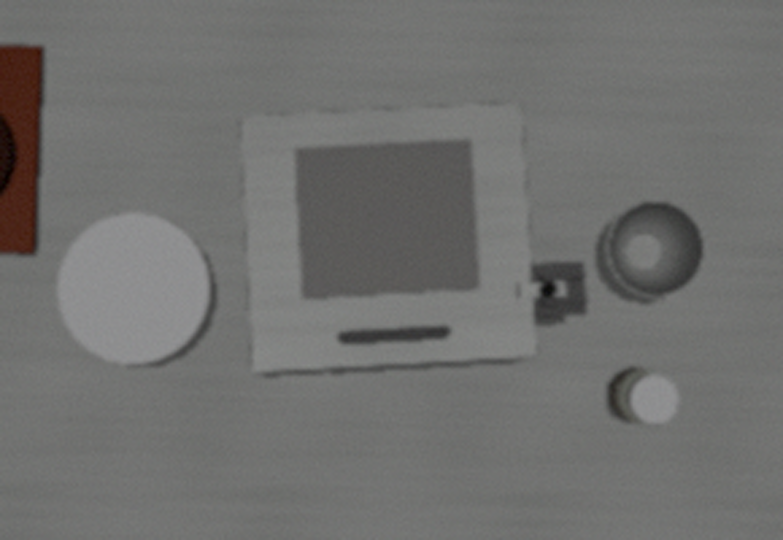

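View pics/side0c.png

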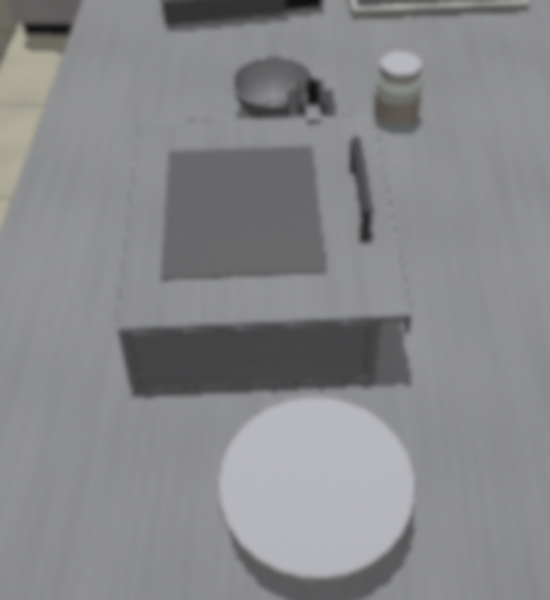

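The top view shows the lid's front corners at about (204,227) and (307,221), and the handle ends at about (236,215) and (277,213). The knob is at about (312.6,197), with the bowl and jar to its right. The side view shows the lid's left front corner at (294,227). I'll fit the packer pose from these.

```bash
cat >> m.py <<'E'
from scipy.optimize import least_squares
from scipy.spatial.transform import Rotation as R
P={c:camera_params(c) for c in("top","side")}
def proj(c,w):
    q=P[c]["camera_from_world"]; q=q[:3,:3]@w+q[:3,3]; q=P[c]["K"]@q; return q[:2]/q[2]
def ray(c,px,z):
    T=P[c]["camera_from_world"]; Rm=T[:3,:3]; o=-Rm.T@T[:3,3]
    d=Rm.T@np.linalg.solve(P[c]["K"],[px[0],px[1],1]); return o+d*(z-o[2])/d[2]
def world(pose,p): 
    x,y,a=pose; c,s=np.cos(a),np.sin(a)
    return np.array([x+c*p[0]-s*p[1],y+s*p[0]+c*p[1],p[2]])
E
python3 - <<'E'
from m import *
t=lambda a,b:(110+a/2.7,90+b/2.7); s=lambda a,b:(130+a/2.5,100+b/2.5)
obs=[("top",(-.15,.16,.119),t(253,371)),("top",(-.15,-.16,.119),t(533,356)),
("top",(-.115,.055,.164),t(340,337)),("top",(-.115,-.055,.164),t(449,331)),
("side",(-.15,.16,.119),s(410,318)),("top",(.13,0,.11),(249.3,132.2)),
("top",(-.115,0,.164),(253.9,212.0)),("side",(.13,0,.11),(183.1,187)),("side",(-.15,0,.087),(287.6,188.7)),("side",(-.12,0,.1),(276.2,186.5)),("side",(-.11,0,.1),(270.9,185.3))]
f=lambda v:np.concatenate([proj(c,world(v,p))-px for c,p,px in obs])
r=least_squares(f,[.6,0,0],loss="soft_l1"); print(r.x, np.round(f(r.x).reshape(-1,2),1).tolist())
x,y,a=r.x
def inv(w): c,s_=np.cos(a),np.sin(a); d=w[:2]-[x,y]; return np.round([c*d[0]+s_*d[1],-s_*d[0]+c*d[1]],4)
k=ray("top",t(547,289),.162);print("knob",k,inv(k))
k=ray("top",(316.7,196.1),.145);print("knob net",k,inv(k))
k=ray("side",(254.4,139.6),.145);print("knob side",k,inv(k))
for n,px,z in(("bowl",(348.6,182.9),0),("jar",(343.7,236.3),0),("tt",(159.2,195.4),0)): k=ray("top",px,z);print(n,k,inv(k))
E
```

```text
[0.61742542 0.01019544 0.07378811] [[-1.6, -0.1], [0.3, -0.3], [-0.1, -0.8], [-2.7, -0.6], [0.6, -1.5], [0.8, 1.2], [0.8, 1.0], [2.1, 0.2], [-2.5, 0.2], [-1.3, -0.4], [0.4, 1.0]]
knob [ 0.5526931  -0.16685317  0.162     ] [-0.0776 -0.1718]
knob net [ 0.55633106 -0.18204264  0.145     ] [-0.0751 -0.1872]
knob side [ 0.55672812 -0.15352546  0.145     ] [-0.0726 -0.1588]
bowl [ 0.60867979 -0.31658271  0.        ] [-0.0328 -0.3252]
jar [ 0.42881929 -0.30141936  0.        ] [-0.2111 -0.2969]
tt [0.5531868  0.31917595 0.        ] [-0.0413  0.3129]
```

```bash
cat >> m.py <<'E'
POSE=(0.6174,0.0102,0.0738)
W=lambda *p: world(POSE,p)
def ori(tilt=0,close="x",flip=1):
    """tool z down, tilted forward (tips to packer +x) by tilt; closing axis along packer x or y"""
    z=np.array([np.sin(tilt),0,-np.cos(tilt)]); fx=np.array([np.cos(tilt),0,np.sin(tilt)])
    y=flip*(fx if close=="x" else np.array([0,1.,0])); M=np.column_stack([np.cross(y,z),y,z])
    return (R.from_euler("z",POSE[2])*R.from_matrix(M)).as_quat()
def fp(): # force, packer axes
    return R.from_euler("z",-POSE[2]).apply(read_ft_force())
def inv(w):
    d=R.from_euler("z",-POSE[2]).apply(np.array(w)-[POSE[0],POSE[1],0]); return d
E
python3 - <<'E'
from m import *
print(read_tcp_rot(), read_ft_force())
for fl in(1,-1):
    print(inverse_kinematics(W(-.075,-.125,.25),ori(0,"x",fl)),inverse_kinematics(W(-.042,0,.345),ori(0,"x",fl)))
    for t in(35,45): print(t,inverse_kinematics(W(-.155,-.07,.105),ori(np.radians(t),"y",fl)))
E
```

```text
[ 1.24547074e-01  9.92213699e-01 -1.32368398e-05 -3.12909257e-05] [-1.26133201  0.66250217  0.29286748]
[-0.75718028  0.38266382  1.10608229  1.84373387 -0.37490889  1.14701206
  0.55238755] [-0.80769045  0.21797147  0.84681863  1.69617417 -0.16877811  1.30341829
  0.14601861]
35 None
45 None
[-0.88908524  0.594384    1.38870094  1.84693134 -0.62121806  1.24142469
 -2.37727952] [-1.13628046  0.46116132  1.39639369  1.70525842 -0.46336231  1.37293735
 -2.72963978]
35 None
45 None
```

```bash
python3 - <<'E'
from m import *
o=ori(0,"x",1)
move_gripper(0.0,20)
move_ptp(W(-.075,-.125,.25),o)
movel(W(-.075,-.125,.157),speed=.12)
f0=fp(); y=-.125; hit=None
print(f0)
while y>-.215:
    y-=.002; movel(W(-.075,y,.157),speed=.04)
    f=fp()-f0
    print(round(y,4),np.round(f,1),np.round(inv(read_eef_pos()),4)[:2])
    if hit is None and f[1]>2: hit=y
    if hit is not None and hit-y>.019 and f[1]>14: break
    if abs(f).max()>25: break
print("hit",hit,read_time_s())
for t in(30,35,40,45):
  for c in "xy":
    for fl in(1,-1): print(t,c,fl,inverse_kinematics(W(-.155,-.07,.105),ori(np.radians(t),c,fl)))
E
```

```text
[ 0.40716656 -0.33077772  0.65125881]
-0.127 [-0.1  0.4  0. ] [-0.0745 -0.1274]
-0.129 [ 0.2  0.8 -0.6] [-0.075  -0.1292]
-0.131 [-0.8 -0.6  0.1] [-0.0751 -0.1312]
-0.133 [-0.3  0.7 -0.4] [-0.0751 -0.1332]
-0.135 [-0.4 -0.7 -0.9] [-0.075  -0.1352]
-0.137 [-0.4  1.  -1.3] [-0.075  -0.1372]
-0.139 [-0.3 -0.1 -0.1] [-0.075  -0.1392]
-0.141 [-0.5  0.3 -0.8] [-0.075  -0.1412]
-0.143 [-0.1  2.1  0.3] [-0.075  -0.1432]
-0.145 [-0.5  1.4 -0.1] [-0.075  -0.1452]
-0.147 [ 0.3 -0.5 -0.9] [-0.0751 -0.1472]
-0.149 [ 0.2  0.7 -0.8] [-0.0751 -0.1492]
-0.151 [-0.2  0.1 -1.3] [-0.0751 -0.1512]
-0.153 [-1.   0.4 -0.6] [-0.075  -0.1532]
-0.155 [-1.   0.9 -0.3] [-0.075  -0.1552]
-0.157 [-0.3  1.8 -0.2] [-0.0749 -0.1562]
-0.159 [-1.8  4.9  0.5] [-0.0749 -0.1579]
-0.161 [-0.8  3.7 -0.4] [-0.0749 -0.1606]
-0.163 [ 1.2  3.7 -0.8] [-0.0749 -0.1631]
-0.165 [ 0.3  3.2 -2.1] [-0.0749 -0.1653]
-0.167 [ 0.3  3.4 -1.7] [-0.0749 -0.1672]
-0.169 [ 0.7  3.9 -2.3] [-0.075  -0.1693]
-0.171 [ 0.8  3.7 -2.7] [-0.075  -0.1713]
-0.173 [ 0.2  3.3 -2.2] [-0.075  -0.1733]
-0.175 [ 1.1  3.7 -1.8] [-0.075  -0.1753]
-0.177 [-0.2  3.4 -1. ] [-0.075  -0.1774]
-0.179 [ 1.1  4.  -1.3] [-0.075  -0.1794]
-0.181 [-0.2  4.8 -1. ] [-0.075  -0.1805]
-0.183 [-1.8  8.5  2.7] [-0.075  -0.1806]
-0.185 [-1.5 12.1  5.9] [-0.0749 -0.1807]
-0.187 [-3.1 13.7  7.5] [-0.0749 -0.1809]
-0.189 [-4.  17.5 10.4] [-0.0749 -0.181 ]
hit -0.14300000000000002 13.7583
30 x 1 [-0.62682411  0.0919525   0.79043664  2.4941497  -1.20940131  0.18583201
  1.3758895 ]
30 x -1 [ 1.27158922  0.25855708 -1.16931406  2.42375737  0.86051831  0.14935865
  2.56735432]
30 y 1 [-0.1738969   0.08097143  0.31166063  2.47792758 -1.0602382   0.14489367
  2.79730287]
30 y -1 [-0.76381654  0.10548554  0.93944569  2.49782282 -1.2589248   0.20666831
 -0.14576501]
35 x 1 None
35 x -1 None
35 y 1 None
35 y -1 None
40 x 1 None
40 x -1 None
40 y 1 None
40 y -1 None
45 x 1 None
45 x -1 None
45 y 1 None
45 y -1 None
```

```bash
cat >> m.py <<'E'
def hpt(th,r=.2507,a0=np.arctan2(.053,.245),y=0): return W(.13-r*np.cos(a0+th),y,.11+r*np.sin(a0+th))
E
python3 - <<'E'
from m import *
o=ori(0,"x",1)
movel(W(-.075,-.165,.157),speed=.1); movel(W(-.075,-.14,.22))
move_gripper(.05)
move_ptp(W(-.115,0,.23),o); movel(hpt(0),speed=.12)
f0=fp(); move_gripper(0.0,30)
print(read_finger_gap(),read_grasp_force(),np.round(fp()-f0,1),np.round(inv(read_eef_pos()),4)); 
th=0.
while th<.30:
    th+=.02 if th<.17 else .008
    movel(hpt(th),speed=.05); f=fp()-f0; e=inv(read_eef_pos()); 
    ta=np.arctan2(e[2]-.11,.13-e[0])-np.arctan2(.053,.245)
    print(round(th,3),np.round(f,1),round(ta,4))
    if f[2]<-17 or (th>.17 and th-ta>.02): break
print(read_finger_gap(),read_time_s())
import cv2; cv2.imwrite("pics/side1.png",read_camera("side")[60:330,120:400,::-1].repeat(2,0).repeat(2,1))
E
```

```text
0.010894373478892015 29.401268362998962 [-2.5  0.2  5.3] [-1.151e-01  1.000e-04  1.637e-01]
0.02 [-1.2 -0.6  0.3] 0.0204
0.04 [-0.3  0.2 -1.2] 0.0398
0.06 [-1.1 -1.  -2.8] 0.0603
0.08 [-1.9  0.7 -2.1] 0.0807
0.1 [-3.4 -0.2 -0.7] 0.1007
0.12 [-5.  -0.  -1.2] 0.1206
0.14 [-5.9  0.6 -0.6] 0.1402
0.16 [-5.2  0.6 -1.1] 0.1599
0.18 [-5.3  1.8 -2.6] 0.1804
0.188 [-5.7  0.9 -3.6] 0.1874
0.196 [-6.6  1.1 -3.1] 0.1948
0.204 [-6.4  0.9 -3.5] 0.2029
0.212 [-6.2  0.7 -3.9] 0.211
0.22 [-6.3  1.2 -2.7] 0.2188
0.228 [-6.   0.5 -2.9] 0.2265
0.236 [-7.2  0.4 -2.9] 0.2346
0.244 [-7.6  1.2 -3.7] 0.2425
0.252 [-7.1  0.9 -4.3] 0.2497
0.26 [ -5.6   1.2 -10.2] 0.2526
0.268 [ -3.7  -0.5 -23.8] 0.2547
0.010747987538143126 22.0583
```

View pics/side1.png

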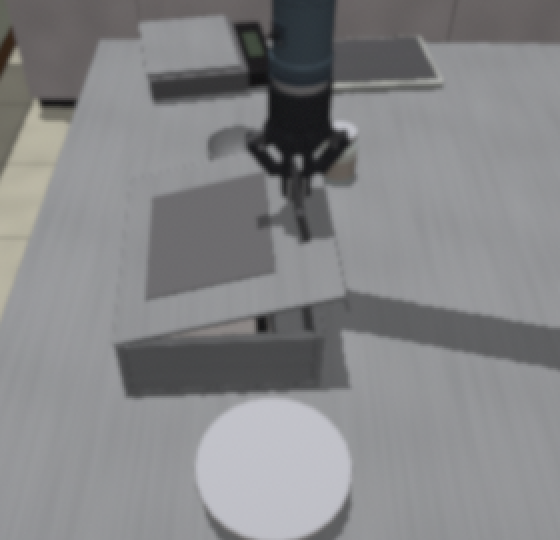

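The side view shows the lid standing ajar at about 0.25 rad with the handle in the grip, and the turntable undisturbed. I'll ease it off the catch and let go.

```bash
python3 - <<'E'
from m import *
movel(hpt(.245),speed=.05); print(np.round(fp(),1))
move_gripper(.04); u=read_eef_pos(); movel(np.array(u)+[0,0,.09],speed=.2); pause(.3); print(read_time_s())
def q(t,al,roll):
    z=np.array([np.sin(t)*np.cos(al),np.sin(t)*np.sin(al),-np.cos(t)])
    y=np.cross([0,0,1.],z); y/=np.linalg.norm(y); M=np.column_stack([np.cross(y,z),y,z])
    return R.from_euler("z",POSE[2])*R.from_matrix(M)*R.from_euler("z",roll)
for al in(-20,0,20,40,60,80):
  for t in(30,34,38,42,46):
    res=[]
    for y in(-.07,-.02,.03):
      best=None
      for roll in(0,90,180,270):
        rot=q(np.radians(t),np.radians(al),np.radians(roll)); zz=rot.as_matrix()[:,2]
        s=inverse_kinematics(W(-.138,y,.09)-.019*zz,rot.as_quat())
        if s is not None: best=(roll,np.round([s[3],s[5]],2).tolist())
      res.append(best)
    print(al,t,res)
E
```

```text
[-10.1   0.7  -5.7]
23.675
-20 30 [(270, [2.49, 0.1]), (270, [2.5, 0.18]), (270, [2.49, 0.27])]
-20 34 [(270, [2.49, 0.22]), None, (270, [2.5, 0.35])]
-20 38 [None, None, None]
-20 42 [None, None, None]
-20 46 [None, None, None]
0 30 [(270, [2.49, 0.52]), (270, [2.44, 0.13]), (270, [2.46, 0.13])]
0 34 [(270, [2.45, 0.11]), None, None]
0 38 [None, None, None]
0 42 [None, None, None]
0 46 [None, None, None]
20 30 [(270, [2.42, 0.86]), (270, [2.47, 0.74]), (270, [2.49, 0.63])]
20 34 [(270, [2.45, 0.57]), (270, [2.49, 0.46]), (270, [2.49, 0.24])]
20 38 [(270, [2.45, 0.45]), (270, [2.45, 0.09]), None]
20 42 [(270, [2.43, 0.12]), None, None]
20 46 [(270, [2.45, 0.06]), None, None]
40 30 [(270, [2.32, 1.1]), (270, [2.37, 1.03]), (270, [2.41, 0.95])]
40 34 [(270, [2.34, 1.14]), (270, [2.39, 1.06]), (270, [2.43, 0.96])]
40 38 [(270, [2.35, 1.18]), (270, [2.41, 1.08]), (270, [2.43, 0.59])]
40 42 [(270, [2.36, 1.2]), (270, [2.41, 0.78]), (270, [2.45, 0.66])]
40 46 [(270, [2.35, 0.94]), (270, [2.41, 0.8]), (270, [2.43, 0.52])]
60 30 [(270, [2.2, 1.28]), (270, [2.25, 1.22]), (270, [2.3, 1.15])]
60 34 [(270, [2.2, 1.33]), (270, [2.26, 1.27]), (270, [2.31, 1.2])]
60 38 [(270, [2.2, 1.39]), (270, [2.26, 1.32]), (270, [2.31, 1.25])]
60 42 [(270, [2.19, 1.45]), (270, [2.26, 1.38]), (270, [2.32, 1.31])]
60 46 [(270, [2.19, 1.51]), (270, [2.26, 1.44]), (270, [2.32, 1.37])]
80 30 [(270, [2.07, 1.41]), (270, [2.13, 1.36]), (270, [2.17, 1.31])]
80 34 [(270, [2.06, 1.47]), (270, [2.12, 1.42]), (270, [2.16, 1.37])]
80 38 [(270, [2.04, 1.53]), (270, [2.1, 1.48]), (270, [2.16, 1.42])]
80 42 [(270, [2.03, 1.59]), (270, [2.09, 1.54]), (270, [2.15, 1.48])]
80 46 [(270, [2.01, 1.65]), (270, [2.08, 1.6]), (270, [2.14, 1.54])]
```

```bash
cat >> m.py <<'E'
def q(t,al,roll):
    t,al,roll=np.radians([t,al,roll])
    z=np.array([np.sin(t)*np.cos(al),np.sin(t)*np.sin(al),-np.cos(t)])
    y=np.cross([0,0,1.],z); y/=np.linalg.norm(y); M=np.column_stack([np.cross(y,z),y,z])
    return R.from_matrix(M)*R.from_euler("z",roll)   # packer axes
def qw(*a): return (R.from_euler("z",POSE[2])*q(*a)).as_quat()
E
cat > scan.py <<'E'
from m import *
u=np.linspace(-1,1,9)
def ring(hx,hy,z): return [(a*hx,b*hy,z) for a in u for b in u if abs(a)==1 or abs(b)==1]
G=np.array(sum([ring(.011,.0145+max(0,(s-.039)/.034)*.025,.019-s) for s in np.linspace(0,.07,15)],[])
  +sum([ring(.038,.0425,-.054-s) for s in (0,.03,.06,.1)],[]))
tip=np.array(ring(.011,.0145,.019)); th=.247
def lidclear(p):
    x=p[:,0]-.13; z=p[:,2]-.11; c,s=np.cos(th),np.sin(th)
    xl=c*x-s*z; zl=s*x+c*z
    return np.maximum(-.28-xl,-.023-zl)
out=[]
for al in range(0,75,5):
  for t in range(30,72,4):
    for roll in range(0,360,15):
      M=q(t,al,roll).as_matrix(); tp=tip@M.T; k=tp[:,1].argmax()
      off=np.array([-.133,0,.094])-tp[k]   # TCP so that the leading corner is here (y rel)
      off[1]=-tp[k][1]
      g=G@M.T+off; front=-.120-g[g[:,2]<.112][:,0].max(); cl=lidclear(g).min()
      low=g[:,2].min()
      if front<.003 or low<.015: continue
      out.append((min(cl,front*1.5),cl,front,low,al,t,roll,off))
out.sort(key=lambda r:-r[0]); n=0
for o in out[:400]:
    c,f,lo,al,t,roll,off=o[1:]
    ok=[inverse_kinematics(W(off[0],off[1]+y,off[2]),qw(t,al,roll)) for y in(-.06,0,.055)]
    if all(s is not None for s in ok):
        print(np.round([c,f,lo],4),al,t,roll,np.round(off,4),[np.round([s[3],s[5],s[6]],2).tolist() for s in ok]); n+=1
        if n>7: break
E
python3 scan.py
cat >> scan.py <<'E'
print(len(out))
for o in out[:3]: print(np.round(o[:4],4),o[4:7],np.round(o[7],3))
n=0
for o in out:
    if o[1]<.002 : continue
    if all(inverse_kinematics(W(o[7][0],o[7][1]+y,o[7][2]),qw(o[5],o[4],o[6])) is not None for y in(-.05,0,.05)):
        print(np.round(o[:4],4),o[4:7],np.round(o[7],3)); n+=1
        if n>12: break
E
time python3 scan.py
```

```text
780
[0.0195 0.021  0.013  0.0782] (0, 46, 0) [-0.154 -0.014  0.099]
[0.0195 0.025  0.013  0.0771] (0, 50, 0) [-0.155 -0.014  0.098]
[0.0195 0.0288 0.013  0.0762] (0, 54, 0) [-0.155 -0.015  0.096]Traceback (most recent call last):
  File "scan.py", line 34, in <module>
    if all(inverse_kinematics(W(o[7][0],o[7][1]+y,o[7][2]),qw(o[5],o[4],o[6])) is not None for y in(-.05,0,.05)):
       ~~~^^^^^^^^^^^^^^^^^^^^^^^^^^^^^^^^^^^^^^^^^^^^^^^^^^^^^^^^^^^^^^^^^^^^^^^^^^^^^^^^^^^^^^^^^^^^^^^^^^^^^^
  File "scan.py", line 34, in <genexpr>
    if all(inverse_kinematics(W(o[7][0],o[7][1]+y,o[7][2]),qw(o[5],o[4],o[6])) is not None for y in(-.05,0,.05)):
           ~~~~~~~~~~~~~~~~~~^^^^^^^^^^^^^^^^^^^^^^^^^^^^^^^^^^^^^^^^^^^^^^^^^
ValueError: time passes only in moves, steps and waits

real	0m13.504s
user	0m2.070s
sys	0m0.252s
```

```bash
python3 - <<'E'
s=open('scan.py').read(); i=s.index("for o in out[:400]")
open('scan.py','w').write(s[:i]+'''
pause(.05); seen={}
for o in out:
    if o[4]>=20 and o[1]>.002: seen.setdefault((o[4],o[5]),[]).append(o)
for k in sorted(seen):
  if k[0]%10 : continue
  for o in seen[k][:2]:
    ss=[inverse_kinematics(W(o[7][0],o[7][1]+y,o[7][2]),qw(o[5],o[4],o[6])) for y in(-.05,.04)]
    print(k,o[6],np.round(o[1:4],4),np.round(o[7],3),[None if s is None else np.round([s[3],s[5],s[6]],2).tolist() for s in ss])
''')
E
python3 scan.py
```

```text
(20, 42) 105 [0.0034 0.0097 0.0714] [-0.154 -0.015  0.097] [[2.5, 0.51, 2.21], None]
(20, 42) 285 [0.0034 0.0097 0.0714] [-0.154 -0.015  0.097] [[2.5, 0.51, -0.93], None]
(20, 46) 90 [0.0023 0.0055 0.0731] [-0.152 -0.018  0.097] [[2.47, 0.24, 2.81], None]
(20, 46) 270 [0.0023 0.0055 0.0731] [-0.152 -0.018  0.097] [[2.46, 0.08, 0.18], None]
(20, 50) 90 [0.0061 0.0055 0.0718] [-0.152 -0.019  0.095] [None, None]
(20, 50) 270 [0.0061 0.0055 0.0718] [-0.152 -0.019  0.095] [None, None]
(20, 54) 90 [0.0097 0.0055 0.0705] [-0.152 -0.019  0.093] [None, None]
(20, 54) 270 [0.0097 0.0055 0.0705] [-0.152 -0.019  0.093] [None, None]
(20, 58) 90 [0.013  0.0055 0.0694] [-0.152 -0.018  0.092] [None, None]
(20, 58) 270 [0.013  0.0055 0.0694] [-0.152 -0.018  0.092] [None, None]
(20, 62) 90 [0.016  0.0055 0.0684] [-0.151 -0.018  0.09 ] [None, None]
(20, 62) 270 [0.016  0.0055 0.0684] [-0.151 -0.018  0.09 ] [None, None]
(20, 66) 90 [0.0188 0.0055 0.0675] [-0.151 -0.018  0.088] [None, None]
(20, 66) 270 [0.0188 0.0055 0.0675] [-0.151 -0.018  0.088] [None, None]
(20, 70) 90 [0.0212 0.0055 0.0654] [-0.151 -0.018  0.087] [None, None]
(20, 70) 270 [0.0212 0.0055 0.0654] [-0.151 -0.018  0.087] [None, None]
(30, 50) 15 [0.0035 0.0032 0.072 ] [-0.148 -0.022  0.095] [[2.4, 0.46, -2.36], None]
(30, 50) 195 [0.0035 0.0032 0.072 ] [-0.148 -0.022  0.095] [[2.4, 0.46, 0.78], None]
(30, 54) 105 [0.0069 0.0053 0.0667] [-0.151 -0.019  0.092] [[2.41, 0.34, 2.47], None]
(30, 54) 285 [0.0069 0.0053 0.0667] [-0.151 -0.019  0.092] [[2.41, 0.34, -0.68], None]
(30, 58) 105 [0.0104 0.005  0.0654] [-0.151 -0.018  0.09 ] [[2.41, 0.09, 1.86], None]
(30, 58) 285 [0.0104 0.005  0.0654] [-0.151 -0.018  0.09 ] [[2.41, 0.09, -1.28], None]
(30, 62) 105 [0.0144 0.0047 0.0642] [-0.151 -0.018  0.088] [[2.49, 1.94, 2.37], None]
(30, 62) 285 [0.0144 0.0047 0.0642] [-0.151 -0.018  0.088] [[2.49, 1.94, -0.77], None]
```

```bash
python3 - <<'E'
s=open('scan.py').read(); i=s.index("out=[]")
open('scan2.py','w').write(s[:i]+'''
best={}
for al in range(20,85,10):
  for t in range(38,86,6):
    for roll in range(0,180,15):
      M=q(t,al,roll).as_matrix(); tp=tip@M.T; k=tp[:,0].argmax()
      off=np.array([-.126,0,.097])-tp[k]; off[1]=-tp[k][1]
      g=G@M.T+off; front=-.120-g[g[:,2]<.112][:,0].max(); cl=lidclear(g).min(); low=g[:,2].min()
      if front<.005 or low<.02 or cl<.003: continue
      if (al,t) not in best or cl>best[al,t][0]: best[al,t]=(cl,front,low,roll,off)
pause(.05); print(len(best))
for (al,t),o in best.items():
    if not hasattr(o,'x'):
      r=[]
      for y in(-.06,.055):
        for rl in(o[3],o[3]+180):
          s=inverse_kinematics(W(o[4][0],o[4][1]+y,o[4][2]),qw(t,al,rl)); r.append(None if s is None else (rl,*np.round([s[3],s[5],s[6]],2).tolist()))
      if any(r[2:]): print(al,t,np.round(o[:3],4),np.round(o[4],3),r)
''')
E
python3 scan2.py
```

```text
26
40 74 [0.0198 0.006  0.0647] [-0.152 -0.     0.096] [(15, 2.33, 1.04, -1.98), (195, 2.33, 1.04, 1.16), (15, 2.46, 0.23, 1.78), (195, 2.46, 0.23, -1.36)]
40 80 [0.0261 0.006  0.0559] [-0.152  0.     0.094] [(15, 2.3, 1.12, -1.91), (195, 2.3, 1.12, 1.23), (15, 2.43, 0.33, -1.69), (195, 2.43, 0.33, 1.45)]
50 62 [0.0048 0.006  0.0832] [-0.15  -0.     0.108] [(45, 2.29, 1.34, -2.7), (225, 2.29, 1.34, 0.45), (45, 2.38, 0.24, 2.83), (225, 2.4, 0.76, 0.46)]
50 68 [0.0102 0.006  0.072 ] [-0.152 -0.003  0.102] [(30, 2.27, 1.48, -2.34), (210, 2.27, 1.48, 0.8), (30, 2.39, 0.83, -2.3), (210, 2.39, 0.83, 0.85)]
50 74 [0.0155 0.006  0.0647] [-0.152 -0.005  0.096] [(15, 2.24, 1.47, -2.02), (195, 2.24, 1.47, 1.12), (15, 2.37, 0.88, -1.94), (195, 2.37, 0.88, 1.2)]
50 80 [0.0232 0.006  0.0559] [-0.152 -0.004  0.094] [(15, 2.21, 1.59, -1.96), (195, 2.21, 1.59, 1.18), (15, 2.34, 0.94, -1.88), (195, 2.34, 0.94, 1.26)]
60 68 [0.0051 0.006  0.072 ] [-0.151 -0.007  0.102] [(30, 2.16, 1.7, -2.33), (210, 2.16, 1.69, 0.81), (30, 2.32, 1.33, -2.33), (210, 2.32, 1.33, 0.81)]
60 74 [0.0115 0.006  0.0629] [-0.151 -0.007  0.1  ] [(30, 2.14, 1.84, -2.27), (210, 2.14, 1.78, 0.86), (30, 2.29, 1.33, -2.27), (210, 2.29, 1.33, 0.87)]
60 80 [0.0197 0.006  0.0559] [-0.151 -0.009  0.094] [(15, 2.1, 1.79, -1.98), (195, 2.11, 1.9, 1.18), (15, 2.26, 1.43, -1.94), (195, 2.26, 1.43, 1.2)]
70 80 [0.0074 0.0054 0.0535] [-0.144 -0.016  0.086] [(90, 1.92, 1.2, 2.56), (270, 1.96, 1.84, -0.17), (90, 2.09, 0.91, 2.55), (270, 2.14, 1.83, -0.12)]
```

```bash
cat >> m.py <<'E'
QT=qw(74,50,195); OFF=np.array([-.152,-.005,.096])  # TCP when foremost tip corner is at (-.126,0,.097)
def T(dx,y,dz=0): return W(OFF[0]+dx,OFF[1]+y,OFF[2]+dz)
E
python3 - <<'E'
from m import *
import cv2
move_gripper(0.0,30)
movel(W(-.22,-.06,.36),speed=.25)
for p in(T(-.07,-.09,.2),T(-.06,-.09),T(0,-.075)):
    s=inverse_kinematics(p,QT); print(None if s is None else np.round(s,2))
move_ptp(T(-.07,-.09,.2),QT); print(np.round(read_qpos(),2),read_time_s())
movel(T(-.06,-.09,0),speed=.15); print(np.round(read_qpos(),2),np.round(fp(),1),read_time_s())
a=[cv2.resize(read_camera(c)[x:x+270,110:410,::-1],None,fx=1.33,fy=1.33) for c,x in(("side",60),("top",60))]
cv2.imwrite("pics/pre.png",np.hstack(a))
E
```

```text
[ 0.42  0.22  0.48  2.3  -1.25  1.58  0.71]
[ 0.6   0.72  0.26  2.26 -1.39  1.49  1.17]
[ 0.68  0.71  0.04  2.2  -1.43  1.35  1.08]
[ 0.42  0.22  0.48  2.3  -1.25  1.58  0.71] 27.0083
[ 0.51  0.75  0.36  2.26 -1.42  1.56  1.19] [ 0.7  0.2 -0.1] 28.4917
```

View pics/pre.png

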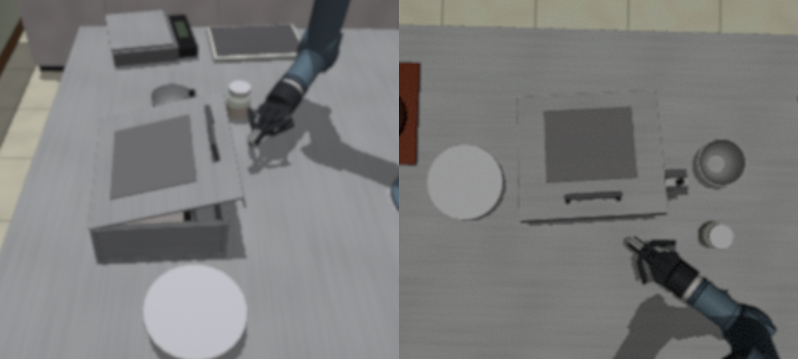

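The composite shows the closed fingers low in front of the packer's right front (tip near (632,240) in the right half), below the raised lip and clear of the jar. Next I'll go in and sweep +y.

```bash
python3 - <<'E'
from m import *
f0=fp()
for dx,y in((-.03,-.08),(-.015,-.076),(-.007,-.075),(0,-.075)):
    movel(T(dx,y),speed=.06); print(np.round(fp()-f0,1))
    if abs(fp()-f0).max()>6: raise SystemExit("touch")
y=-.075; c=0
while y<.075:
    st=.002 if c==0 else .001
    y+=st; movel(T(0,y),speed=.04 if c==0 else .02)
    f=fp()-f0; e=inv(read_eef_pos())-OFF
    if f[1]<-2 or c: print(round(y,4),np.round(f,1),np.round(e,4))
    c=c+1 if f[1]<-2.5 else (c if c>2 else 0)
    if f[1]<-18 or f[0]<-12 or abs(f[2])>15: break
print(read_time_s())
E
```

```text
[-0.1 -0.3 -0.9]
[ 0.3 -0.6 -0.8]
[ 0.4 -0.1 -0.1]
[-0.3  0.3 -0.4]
-0.037 [-0.8 -3.3 -0.6] [ 0.0001 -0.0377 -0.0001]
-0.036 [-1.5 -3.  -0.3] [ 0.0001 -0.0363 -0.0001]
-0.035 [-1.4 -2.8 -0.9] [ 0.     -0.035  -0.0001]
-0.034 [-0.6 -2.8 -0.5] [ 0.     -0.0339 -0.    ]
-0.033 [-1.1 -2.9 -0.6] [ 0.     -0.0329 -0.    ]
-0.032 [ 0.2 -3.3 -1.2] [ 0.0001 -0.032   0.    ]
-0.031 [ 0.3 -2.4 -1.4] [ 0.0001 -0.031   0.    ]
-0.03 [ 0.8 -3.1 -0.8] [ 0.0001 -0.03    0.0001]
-0.029 [ 1.3 -2.6 -1. ] [ 0.     -0.0289  0.0001]
-0.028 [ 1.  -3.2 -0.4] [-0.0001 -0.0278  0.0001]
-0.027 [-0.8 -3.3 -0.1] [-0.     -0.0268  0.0001]
-0.026 [ 0.6 -2.3 -0.5] [-0.0001 -0.0258  0.0001]
-0.025 [ 0.3 -2.9  0.3] [-0.     -0.0249  0.    ]
-0.024 [-0.2 -2.5 -1.2] [-0.0001 -0.0239 -0.    ]
-0.023 [-0.7 -2.3 -1. ] [-0.0004 -0.0225 -0.    ]
-0.022 [ 0.3 -2.9 -0.3] [-0.0002 -0.0217 -0.    ]
-0.021 [-0.3 -2.4 -0.7] [-0.0001 -0.0209 -0.    ]
-0.02 [-0.6 -2.4  0.1] [-0.     -0.0199 -0.    ]
-0.019 [-1.5 -2.7 -0.6] [-0.    -0.019 -0.   ]
-0.018 [ 0.6 -2.8 -0.4] [-0.     -0.0179  0.    ]
-0.017 [-0.9 -2.4 -0.3] [-0.     -0.0169  0.    ]
-0.016 [ 0.5 -3.2 -0.9] [-0.     -0.0159  0.    ]
-0.015 [ 0.6 -4.6 -0.5] [ 0.0001 -0.0153  0.    ]
-0.014 [-1.4 -5.3 -0.3] [ 0.0002 -0.0152 -0.0001]
-0.013 [-2.3 -7.4  0.1] [ 0.0003 -0.015  -0.0001]
-0.012 [-3.6 -8.6  1.5] [ 0.0004 -0.0148 -0.0001]
-0.011 [ -4.9 -11.1   2.4] [ 0.0005 -0.0147 -0.0001]
-0.01 [ -7.  -12.6   3.2] [ 0.0005 -0.0146 -0.0002]
-0.009 [ -7.1 -14.1   4.8] [ 0.0006 -0.0144 -0.0002]
-0.008 [ -8.1 -15.1   3.6] [ 0.0006 -0.0143 -0.0003]
-0.007 [ -9.3 -16.7   5. ] [ 0.0007 -0.0143 -0.0003]
-0.006 [ -9.8 -19.2   7. ] [ 0.0007 -0.0141 -0.0003]
42.725
```

```bash
python3 - <<'E'
from m import *
o=ori(0,"x",1)
movel(T(0,-.03),speed=.1); movel(T(-.07,-.06),speed=.15); movel(T(-.07,-.06,.2),speed=.25)
move_gripper(.05)
move_ptp(W(-.2,-.03,.36),o); h=hpt(.247); move_ptp(h+[0,0,.08],o); movel(h,speed=.15)
f0=fp(); move_gripper(0.0,30); print(read_finger_gap(),read_time_s(),np.round(fp()-f0,1))
th=.247
while th<1.02:
    th+=.012 if th<.32 else .07
    movel(hpt(th),speed=.05 if th<.33 else .12); f=fp()-f0; e=inv(read_eef_pos())
    ta=np.arctan2(e[2]-.11,.13-e[0])-np.arctan2(.053,.245)
    print(round(th,3),np.round(f,1),round(ta,3))
    if th<.33 and f[2]<-18 or abs(f).max()>45: print("STOP"); break
print(read_finger_gap(),read_time_s())
E
```

```text
0.010772774762879942 48.05 [-4.9  0.4  4.3]
0.259 [-4.7 -0.6 -0.9] 0.252
0.271 [-4.8 -0.1 -2.2] 0.262
0.283 [-5.6  0.  -3.8] 0.275
0.295 [-6.   0.6 -2.9] 0.287
0.307 [-6.1  0.  -3.2] 0.299
0.319 [-6.7  0.3 -3. ] 0.311
0.331 [-6.8  0.1 -2.6] 0.322
0.401 [-9.3 -0.5  4.4] 0.399
0.471 [-10.   -0.9   4.6] 0.469
0.541 [-12.2  -0.2   6.5] 0.539
0.611 [-13.1  -0.3   8.6] 0.61
0.681 [-13.3  -0.6  10.2] 0.682
0.751 [-12.8   0.6  12.5] 0.756
0.821 [-11.4  -1.   12.7] 0.83
0.891 [-9.3  0.4 13.1] 0.903
0.961 [-7.2 -0.6 10.7] 0.976
1.031 [-4.3  0.8  8.7] 1.046
0.010861769961382588 52.8
```

```bash
python3 - <<'E'
from m import *
import cv2
move_gripper(.032); p=np.array(read_eef_pos()); movel(p+[0,0,.1],speed=.15); pause(.3)
print(np.round(fp(),1),read_time_s())
a=[cv2.resize(read_camera(c)[30:330,110:410,::-1],None,fx=1.33,fy=1.33) for c in("side","top")]
cv2.imwrite("pics/end.png",np.hstack(a))
E
```

```text
[ 0.4 -0.7 -0.3] 54.2583
```

View pics/end.png

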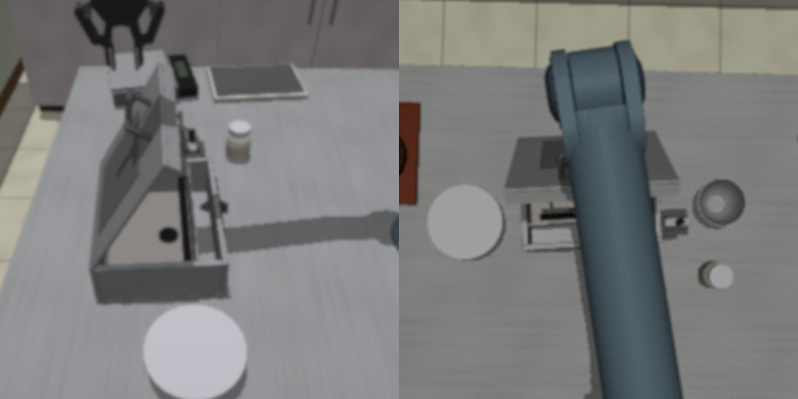

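The lid stands wide open (its edge near (150,60) in the left half), the gripper is clear above it, the bolt is out, and the turntable, bowl and jar are in place.

```bash
python3 -c "
from m import *
print(sign_off())"
```

```text
the job is handed in; nothing more can be done
None
```

I handed the job in at about 54 s of the 72 s: bolt fully open, catch pushed aside, lid standing at about 1.04 rad (60°), and the turntable, bowl and jar untouched; no verdict came back.

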